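Check the cuvette tweezers on the gap gauge

TASK

Check the sprung tweezers on the gap gauge: pick them up from their black rest by the blue finger pads and bring their tips about 1 cm above the white gauge block, lined up with its green band. Squeeze until the two tips stand over the two edges of the band, never pinching them nearly shut, and hold that gap steady without touching the gauge for at least three seconds; finish still holding them there (do not put them down or let go). Leave the flasks, beaker and stopper alone.

Things in the scene. Friction and masses are not known exactly. Their poses are not given: they have to be found in the camera images.
- tweezers: Loose steel cuvette tweezers (red bow, orange tips), 190 mm long, about 90 g, lying level on the rest, arms squeezed along y. Origin: midway between the blue finger pads at half height, near the centre of mass, the place to grasp from above. x runs along the centre line to the tips (70 mm ahead; arm pivots 90 mm and bow end 120 mm behind), y to the left arm, z up. Arms 12 mm high, sprung open.
- pad_left (a point): Centre of the outer face of the left (+y) arm's finger pad: blue with white ribs, 30 mm long, 16 mm high. Open, the two pads measure 51 mm over their outer faces and the tip gap is 38 mm; squeezed to 40 mm they are parallel and the tip gap is 20 mm (1 mm at the pads makes about 1.7 mm at the tips). Both arms turn equally.
- pad_right (a point): The same point of the right (-y) arm's pad. The spring pushes back on each pad with about 3 N when open, about 8 N at the 20 mm tip gap and about 13 N when nearly shut (4 mm gap).
- tip_left (a point): End of the tweezers' left (+y) arm, which is orange over its last 10 mm: the lower edge of its inner face, 4 mm below the tweezers' mid-height. The distance to tip_right is the tip gap.
- tip_right (a point): The same point of the right (-y) arm.
- tips_mid (a point): Point midway between the two tips, fixed on the tweezers' centre line: 70 mm ahead of tweezers' origin along its x and 4 mm below it. Axes as the tweezers'.
- gauge_mid (a point): Centre of the top of the gap gauge: a fixed white block, 50 mm along its x, 90 mm along y, 35 mm high. A green band 20 mm wide, edged with two black lines, runs along x over the top; its edges, the marked gap, lie at y = +10 and -10 mm in this frame. z up; x points away from the robot, turned by up to 0.35 rad.
- gauge: The same fixed gauge block; origin at the centre of its underside, axes as gauge_mid.
- rest: Fixed black tweezers rest: base plate 185 x 75 x 8 mm with two saddles, tops 40 mm high: one under the bow (x -115 to -70 mm, 50 mm wide), one under the arms near the tips (x 43 to 57 mm, 66 mm wide); open in between, where the finger pads are. Origin on the bench, under the tweezers' pads; x towards the tips.
- flask_dark: Bystander: dark red stoppered volumetric flask, 78 mm in diameter, 169 mm high; origin at the centre of its underside.
- flask_red: Bystander: the same flask with amber contents; origin at the centre of its underside.
- beaker: Bystander: yellow plastic beaker, 70 mm in diameter, 90 mm high; origin at the centre of its underside.
- stopper: Bystander: small white stopper standing head down, 32 mm in diameter, 28 mm high; origin at the centre of its underside.
Not all that is in view belongs to the job. Several things have the shape of the tweezers; the one meant has the colours described above.

How it is judged:
On the way, in this order (a step that is already met when the one before it is completed fails the run):
1. the tweezers are lifted clear of their rest in the gripper (height (world z) of tweezers above 0.062 m and contact force between the fingers and tweezers above 0.5 N and contact force between tweezers and rest below 0.1 N), for 0.1 s.
2. the tips stand over the edges of the green band, gap held steady for three seconds (distance between tip_left and tip_right between 0.0165 and 0.0235 m and y of tips_mid in the frame of gauge_mid between -0.006 and 0.006 m and x of tips_mid in the frame of gauge_mid between -0.018 and 0.018 m and z of tips_mid in the frame of gauge_mid between 0.002 and 0.022 m and angle between the x axis of tweezers and the x axis of gauge_mid, either way round below 0.2 rad and angle between tweezers's own z axis and vertical below 0.2 rad and contact force between the fingers and tweezers above 1 N and contact force between tweezers and gauge below 0.2 N and contact force between tweezers and rest below 0.2 N), for 2.7 s.
At the end, for the whole second after the job is handed in: Held by the gripper, touching neither gauge nor rest, level and in line with the band within 0.2 rad; middle of the tips 2 to 22 mm above the gauge top, within 6 mm of the band's centre line and 18 mm of its middle along it; tip gap 20 +- 3.5 mm, all through the last second (all of step 2); the arm keeps its last pose, push and grip.
It fails at once if the tweezers are pinched nearly shut (tips under 10 mm apart) (distance between tip_left and tip_right below 0.01 m).
It fails at once if the dark red flask is moved or tipped (distance of flask_dark from where it was at the start of the episode above 0.02 m or angle between flask_dark's own z axis and vertical above 0.4 rad).
It fails at once if the amber flask is moved or tipped (distance of flask_red from where it was at the start of the episode above 0.02 m or angle between flask_red's own z axis and vertical above 0.4 rad).
It fails at once if the yellow beaker is moved or tipped (distance of beaker from where it was at the start of the episode above 0.02 m or angle between beaker's own z axis and vertical above 0.4 rad).
It fails at once if the white stopper is moved or tipped (distance of stopper from where it was at the start of the episode above 0.02 m or angle between stopper's own z axis and vertical above 0.4 rad).
It also fails if it takes over 45 s, if anything falls off the work surface, if the arm or the gripper's body presses on something with over 40 N, if the wrist force passes 120 N, or if a joint passes its speed limit or range.

ROBOT

A 6-joint arm with a two-finger parallel gripper is mounted at the origin on the work surface. World frame = base frame: x ahead of the robot, y to its left, z up, the work surface at z = 0. Lengths are in m, angles in rad, forces in N, time in s.
With the tool pointing down it reaches from about 0.425 to 1.125 m from the base axis. Payload 14.9 kg.
Tool frame: the origin (TCP) lies on the centre line of the jaws, within the pads' length; the fingertips stand 8 mm ahead of it and the grasp point (between the pads) lies 11 mm behind it; z points along the fingers, y is the direction in which the jaws open and shut (so a half turn about z gives the same grasp; the last joint's range is limited). The gripper opens to 91 mm and grips with 3 to 60 N. Pads are 32 mm wide; open, the fingers measure 118 mm over their backs; the gripper's body (76 mm by 178 mm) begins 60 mm behind the grasp point.
Start: joints at [-1.251, 0.379, 1.734, -0, 1.028, -0.033], TCP at [0.242, -0.657, 0.222] pointing down, gripper open.
Joint ranges: [-2.77, 2.77], [-0.74, 2.19], [0, 2.66], [-1.06, 4.2], [0.31, 2.87], [-3.08, 3.08]. Speed limits (rad/s): [1.89, 1.89, 2.39, 3.14, 3.14, 3.14].

INTERFACE

Orientations are given as a 3x3 rotation matrix whose columns are the frame's x, y, z axes.
In Python, from cell import arm gives the robot as it stands.
- The arm moves only by the shell command python3 -m crank 'ROWS'. ROWS is JSON, a list of rows, each a list of 3 entries, a list of its own where there are three numbers: the turn, a rotation vector about the tool's x, y, z in units of 5 degrees (1.0 is 5 degrees), then the shift along the tool's x, y, z in cm, then the opening, from 0 (shut) to 1 (fully open). A call has exactly 5 rows; each row shifts and turns the commanded pose from where the row before left it, along the tool's axes as they then stand; what a row does not reach is not made up. A row lasts 1/8 s, in which the tool goes at most 62.5 mm and 10.7 degrees, less where a joint would pass 70% of its speed; a pose out of reach is approached as far as the arm can. A call with a gripper value outside its range is refused whole. The fingers move at their own pace and stop on an object; the grip force is fixed at half the most. Time passes only in rows, so rows that do not move let the fingers close, or fill a call up. It gives the time, the measured TCP pose, the force and the opening at its end, in the units of the state.
- arm.get_obs(): the state, without advancing time (a new reading comes with each control period).
- arm.grab_frame(name): name is "side" or "top"; returns a dict with "color" (480x640x3 uint8, red, green, blue), "intrinsics" (3x3 intrinsics, pixels), "T" (4x4, takes a point from camera to world coordinates). Camera axes: x right, y down, z forward; pixel columns grow to the right and rows downward; lengths in m; the calibration is good to about 2 mm. A picture is of the moment at which its call begins. There is no depth.
- arm.close_job(): hands the job in, once; it reports no verdict.
The state is a dict: "time_s": time; "joints": joint angles; "qd": joint speeds; "joint_efforts": joint torques, N m; "position": TCP position; "tool_rot": TCP orientation; "ft_force": force on the tool from outside, world axes, zero at the start; "moment": the same for the moment, N m; "finger_gap": opening from 0.0 (shut) to 1.0 (fully open).
Only numpy, scipy, OpenCV 4.12 (cv2) and the standard library are available. Lean on these libraries where they do the work, as an engineer would, in place of code of your own. Each camera call takes 0.05 s, during which the arm holds its last target.

## Working session

There is one attempt and no reset: what is moved stays moved. The work goes in short steps, Python scripts to look and compute and a shell command to move; the robot and the scene stay as the last step left them, time stands still between calls to the robot, and variables do not carry over. Pictures are saved under pics/ and viewed, and the job is handed in when it is done.

```bash
mkdir -p pics; ls; python3 - <<'E'
from cell import arm
import cv2
print(arm.get_obs())
for n in("top","side"):
    f=arm.grab_frame(n); cv2.imwrite(f"pics/{n}0.png",f["color"][:,:,::-1]); print(n,f["intrinsics"],f["T"])
E
```

```text
pics
{'time_s': 0.0, 'joints': array([-1.25128279e+00,  3.79390203e-01,  1.73482797e+00, -1.93055919e-05,
        1.02848009e+00, -3.33152835e-02]), 'qd': array([ 0.00057821,  0.00327026, -0.00093495,  0.00038323, -0.00162795,
       -0.00096429]), 'joint_efforts': array([-3.11573676e-03, -7.63742065e+01, -4.34371412e+01,  6.50256942e-02,
        4.24617226e-02, -8.52205585e-05]), 'position': array([ 0.24173899, -0.65649592,  0.22127771]), 'tool_rot': array([[ 9.38395517e-01,  3.45562906e-01, -3.62977547e-04],
       [ 3.45563096e-01, -9.38394936e-01,  1.04446400e-03],
       [ 2.03117231e-05, -1.10555198e-03, -9.99999389e-01]]), 'ft_force': array([-0.76732402,  0.31293984, -0.46719821]), 'moment': array([-0.01738384, -0.00419222,  0.01007235]), 'finger_gap': 1.0000106969370954}
top [[451.62082492   0.         317.86051505]
 [  0.         451.62082492 239.71210037]
 [  0.           0.           1.        ]] [[-0.02201099 -0.99397744  0.10735155  0.50862806]
 [-0.99970042  0.0230322   0.00828204 -0.0733076 ]
 [-0.0107047  -0.1071371  -0.99418663  0.99322308]
 [ 0.          0.          0.          1.        ]]
side [[602.48151471   0.         331.59270922]
 [  0.         602.48151471 229.63517561]
 [  0.           0.           1.        ]] [[-0.77567839 -0.34347008  0.52948215  0.10882092]
 [-0.63112503  0.41939772 -0.65252337  0.57315987]
 [ 0.00205865 -0.84031771 -0.54209031  0.60474661]
 [ 0.          0.          0.          1.        ]]
```

View pics/top0.png

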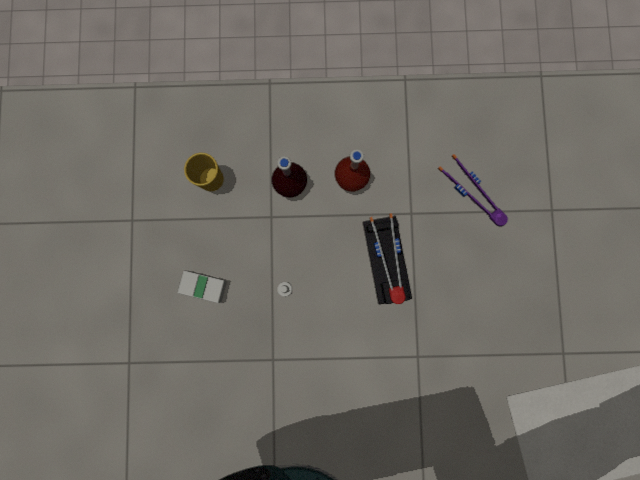

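View pics/side0.png

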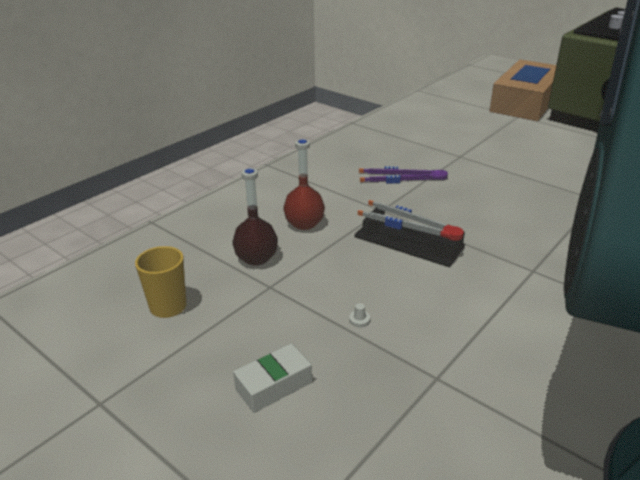

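```bash
python3 - <<'E'
import cv2
i=cv2.imread("pics/top0.png")
cv2.imwrite("pics/ct.png",cv2.resize(i[205:310,345:425],None,fx=5.7,fy=5.7,interpolation=cv2.INTER_CUBIC))
cv2.imwrite("pics/cg.png",cv2.resize(i[260:315,170:235],None,fx=10,fy=10,interpolation=cv2.INTER_CUBIC))
E
```

```text
(no output)
```

View pics/ct.png

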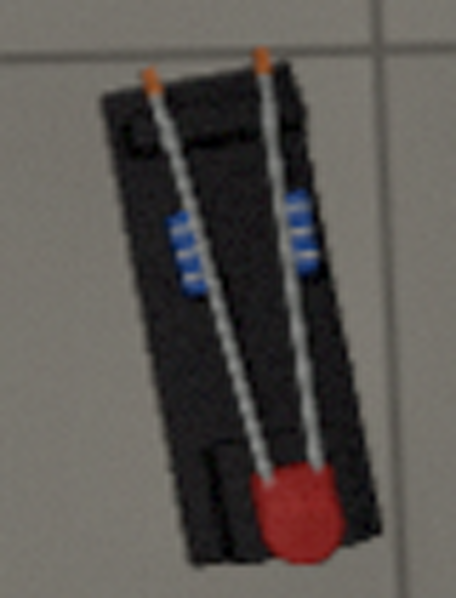

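View pics/cg.png

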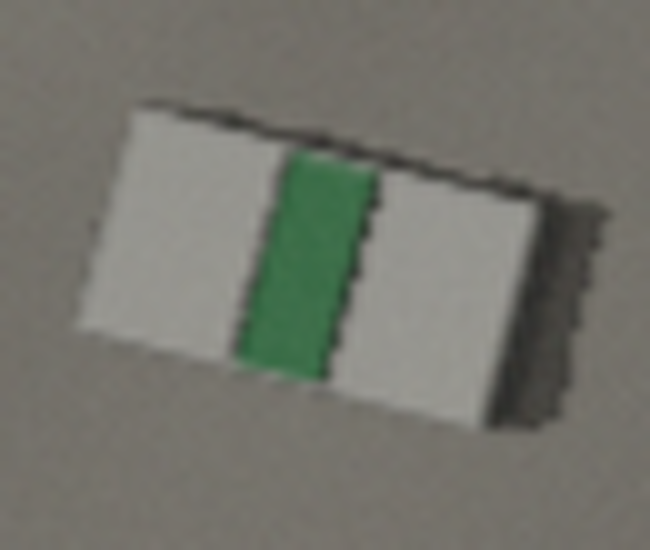

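```bash
cat > h.py <<'E'
import numpy as np
K={'top':np.array([[451.62082492,0,317.86051505],[0,451.62082492,239.71210037],[0,0,1]]),'side':np.array([[602.48151471,0,331.59270922],[0,602.48151471,229.63517561],[0,0,1]])}
T={'top':np.array([[-0.02201099,-0.99397744,0.10735155,0.50862806],[-0.99970042,0.0230322,0.00828204,-0.0733076],[-0.0107047,-0.1071371,-0.99418663,0.99322308],[0,0,0,1]]),
'side':np.array([[-0.77567839,-0.34347008,0.52948215,0.10882092],[-0.63112503,0.41939772,-0.65252337,0.57315987],[0.00205865,-0.84031771,-0.54209031,0.60474661],[0,0,0,1]])}
def px(n,u,v,z):
    d=T[n][:3,:3]@np.linalg.solve(K[n],[u,v,1]); o=T[n][:3,3]
    return o+d*(z-o[2])/d[2]
def pj(n,p):
    c=T[n][:3,:3].T@(np.asarray(p)-T[n][:3,3]); c=K[n]@c; return c[:2]/c[2]
def crop(u,v,s,x0,y0): return (u+.5)/s-.5+x0,(v+.5)/s-.5+y0
E
python3 - <<'E'
from h import *
t=lambda u,v,z:px('top',*crop(u,v,5.7,345,205),z)
g=lambda u,v:px('top',*crop(u,v,10,170,260),.035)
tl,tr=t(148,68,.052),t(260,48,.052); pl,pr=t(187,253,.054),t(302,232,.054)
b=t(300,515,.052); bend=t(303,563,.05)
print(tl,tr,np.linalg.norm(tl-tr),(tl+tr)/2); print(pl,pr,np.linalg.norm(pl-pr),(pl+pr)/2)
print(b,bend)
tm=(tl+tr)/2;pm=(pl+pr)/2
for a,c in((tm,pm),(tm,b),(pm,b),(tm,bend)):
    d=a-c; print(np.linalg.norm(d[:2]),np.arctan2(d[1],d[0]))
d=tl-tr;print('perp',np.arctan2(-d[0],d[1]))
C=[g(135,105),g(540,200),g(485,430),g(78,325)];B=[g(285,150),g(380,172),g(328,380),g(238,355)]
print(np.mean(C,0),np.mean(B,0))
for a,c in((C[0],C[3]),(C[1],C[2]),(B[0],B[3]),(B[1],B[2])):
    d=a-c;print(np.linalg.norm(d),np.arctan2(d[1],d[0]))
for a,c in((C[0],C[1]),(C[3],C[2])):
    d=a-c;print(np.linalg.norm(d),np.arctan2(-d[0],d[1]))
E
python3 - <<'E'
import cv2
i=cv2.imread("pics/side0.png")
cv2.imwrite("pics/st.png",cv2.resize(i[190:270,345:475],None,fx=6,fy=6,interpolation=cv2.INTER_CUBIC))
cv2.imwrite("pics/sg.png",cv2.resize(i[335:415,225:325],None,fx=7,fy=7,interpolation=cv2.INTER_CUBIC))
E
```

```text
[ 0.65679287 -0.17745693  0.052     ] [ 0.66328212 -0.21903583  0.052     ] 0.042082241629210336 [ 0.66003749 -0.19824638  0.052     ]
[ 0.58775934 -0.18911521  0.054     ] [ 0.59450045 -0.2313932   0.054     ] 0.04281204095913116 [ 0.59112989 -0.21025421  0.054     ]
[ 0.49177949 -0.22679619  0.052     ] [ 0.47446491 -0.2275027   0.05      ]
0.06994601419571672 0.17252740149386558
0.17066296014646423 0.1680779293410602
0.1007181191815111 0.16498789635348737
0.1878646203378548 0.15636732255601438
perp 0.15482185429532178
[0.51930565 0.18526399 0.035     ] [0.51944417 0.1855712  0.035     ]
0.047649257511459174 -0.246415299590698
0.04942907691191825 -0.23679695996354397
0.044068170997036686 -0.2213477442044048
0.04486611023027959 -0.2435199358471117
0.08904168006105838 -0.2501376125110109
0.0895413213624491 -0.2699705504395231
```

View pics/st.png

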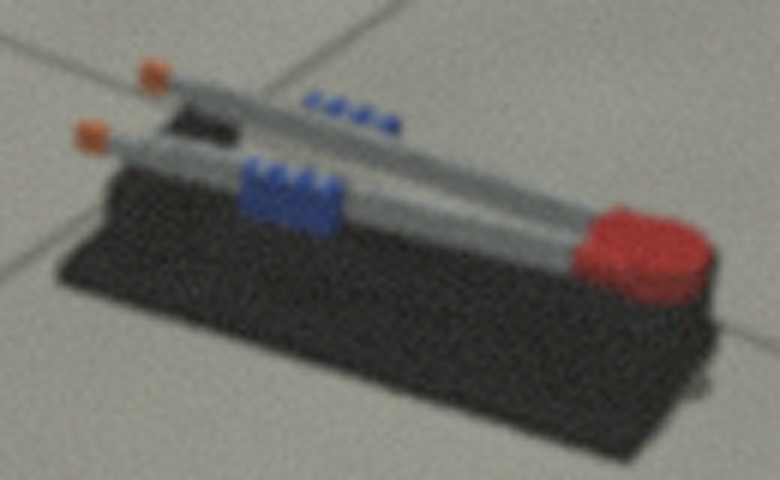

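View pics/sg.png

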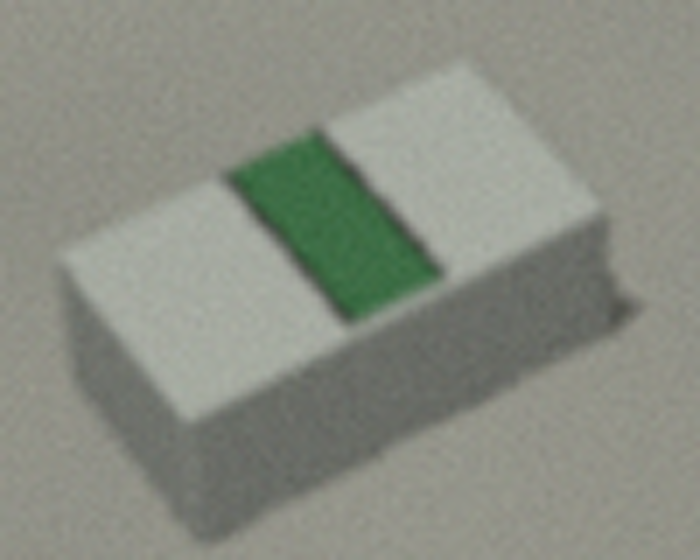

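```bash
python3 - <<'E'
from h import *
s=lambda u,v:px('side',*crop(u,v,7,225,335),.035)
C=[s(460,62),s(603,210),s(190,420),s(62,258)]
B=[s(225,175),s(320,130),s(442,275),s(350,322)]
print(np.mean(C,0),np.mean(B,0))
for a,c in((C[0],C[1]),(C[3],C[2]),(B[0],B[3]),(B[1],B[2])):
    d=a-c;print(np.linalg.norm(d),np.arctan2(d[1],d[0]))
t=lambda u,v,z:px('side',*crop(u,v,6,345,190),z)
# left pad outer face: corners (240,160)top-tip side,(343,182)top; bottom (240,212),(343,235)
a=t(240,165,.054);b=t(343,190,.054);c=t(240,212,.038);d=t(343,235,.038)
print(a,b,c,d,np.mean([a,b,c,d],0))
R=t(305,95,.054);R2=t(400,128,.054);print(R,R2)
yaw=.166;p=np.array([.590,-.210,.046]);X=np.array([np.cos(yaw),np.sin(yaw),0]);Y=np.array([-X[1],X[0],0])
for q in(p+.0255*Y,p-.0255*Y,p+.07*X+.019*Y,p+.07*X-.019*Y,p-.12*X): 
    u=pj('side',q);v=pj('top',q);print(u,(u-[345,190])*6,(v-[345,205])*5.7)
for n,u,v,z in(('f_red',352,174,.04),('redtop',357,156,.169),('f_dark',290,180,.04),('darktop',284,163,.169),('stop',285,289,.01),('beaker',203,168,.08)): print(n,px('top',u,v,z))
E
```

```text
[0.51745805 0.19027041 0.035     ] [0.51899986 0.18856235 0.035     ]
0.048419781961493776 -0.2534608268402754
0.04717189665564591 -0.2623189015851077
0.04488061268179356 -0.2635573463504308
0.04469572534998308 -0.28561026647677135
[ 0.60076632 -0.17961911  0.054     ] [ 0.57000041 -0.18711864  0.054     ] [ 0.59999834 -0.17990553  0.038     ] [ 0.56973311 -0.18859415  0.038     ] [ 0.58512454 -0.18380936  0.046     ]
[ 0.60864815 -0.22488667  0.054     ] [ 0.57614724 -0.22672362  0.054     ]
[393.14428315 222.63153112] [288.86569891 195.78918672] [170.65546637 258.12767025]
[405.0013028  209.57924375] [360.0078168 117.4754625] [306.30339686 232.24783026]
[359.18649908 210.66519549] [ 85.1189945  123.99117295] [150.05820262  70.44257329]
[368.67700423 201.45121508] [142.06202539  68.70729046] [250.35077104  51.38088737]
[464.15276349 234.44353808] [714.91658093 266.66122847] [305.55261973 567.95729272]
f_red [ 0.75225021 -0.14205889  0.04      ]
redtop [ 0.75345275 -0.14313752  0.169     ]
f_dark [ 0.74234976 -0.00818493  0.04      ]
darktop [ 0.74345593 -0.00626422  0.169     ]
stop [0.50909252 0.00840933 0.01      ]
beaker [0.76239529 0.16930414 0.08      ]
```

```bash
python3 -m crank '[[[0,0,2.12],[0,0,0],1],[[0,0,0],[4.2,-3.8,0],1],[[0,0,0],[4.2,-3.8,0],1],[[0,0,0],[4.2,-3.8,0],1],[[0,0,0],[4.2,-3.8,0],1]]' && python3 -m crank '[[[0,0,0],[4.2,-3.8,0],1],[[0,0,0],[4.2,-3.8,0],1],[[0,0,0],[4.2,-3.8,0],1],[[0,0,0],[4.2,-3.8,0],1],[[0,0,0],[4.2,-3.8,0],1]]'
```

```text
time_s: 0.72
position: [0.3829, -0.4774, 0.2217]
tool_rot: [[0.986, 0.167, -0.0], [0.167, -0.986, 0.0], [-0.0, -0.0, -1.0]]
ft_force: [1.3, -0.1, -0.1]
finger_gap: 1.001
time_s: 1.35
position: [0.5583, -0.2549, 0.2218]
tool_rot: [[0.986, 0.167, -0.0], [0.167, -0.986, 0.0], [-0.0, -0.0, -1.0]]
ft_force: [0.2, -1.2, 0.9]
finger_gap: 0.998
```

```bash
cat >> h.py <<'E'
def rel(x,y,z,yaw):
    from cell import arm
    o=arm.get_obs(); R=o['tool_rot']; p=o['position']
    w=np.array([x,y,z])-p
    Rt=np.array([[np.cos(yaw),np.sin(yaw),0],[np.sin(yaw),-np.cos(yaw),0],[0,0,-1.]])
    from scipy.spatial.transform import Rotation as Ro
    rv=Ro.from_matrix(R.T@Rt).as_rotvec()
    print('t',o['time_s'],'p',p.round(4),'yaw',np.arctan2(R[1,0],R[0,0]).round(4),'gap',o['finger_gap'],'ft',o['ft_force'].round(2))
    print('turn',(np.degrees(rv)/5).round(3),'shift_now_axes',(R.T@w*100).round(2),'shift_after_turn',(Rt.T@w*100).round(2))
E
python3 -c "
from h import *;rel(.5895,-.2095,.035,.166)"
```

```text
t 1.35 p [ 0.5583 -0.2549  0.2218] yaw 0.1677 gap 0.9981744438909407 ft [ 0.21 -1.19  0.86]
turn [-0.001  0.002  0.02 ] shift_now_axes [ 3.84 -3.95 18.68] shift_after_turn [ 3.83 -3.96 18.68]
```

```bash
python3 -m crank '[[[0,0,0],[3.84,-3.95,0],1],[[0,0,0],[0,0,4],1],[[0,0,0],[0,0,4],1],[[0,0,0],[0,0,4.5],1],[[0,0,0],[0,0,0],1]]'; python3 - <<'E'
from h import *;rel(.5895,-.2095,.035,.166)
from cell import arm
import cv2
for n,(a,b,c,d) in (("top",(170,330,310,470)),("side",(130,290,300,500))):
    f=arm.grab_frame(n)["color"][:,:,::-1]; cv2.imwrite(f"pics/{n}1.png",cv2.resize(f[a:b,c:d],None,fx=3.7,fy=3.7,interpolation=cv2.INTER_CUBIC))
E
```

```text
time_s: 1.98
position: [0.5866, -0.2103, 0.094]
tool_rot: [[0.986, 0.167, -0.006], [0.167, -0.986, 0.002], [-0.005, -0.003, -1.0]]
ft_force: [-0.1, 0.7, 0.1]
finger_gap: 1.0
t 1.975 p [ 0.5866 -0.2103  0.094 ] yaw 0.168 gap 1.0001259531910665 ft [-0.13  0.75  0.06]
turn [-0.036  0.059  0.022] shift_now_axes [ 0.33 -0.01  5.9 ] shift_after_turn [ 0.3  -0.03  5.9 ]
```

View pics/side1.png

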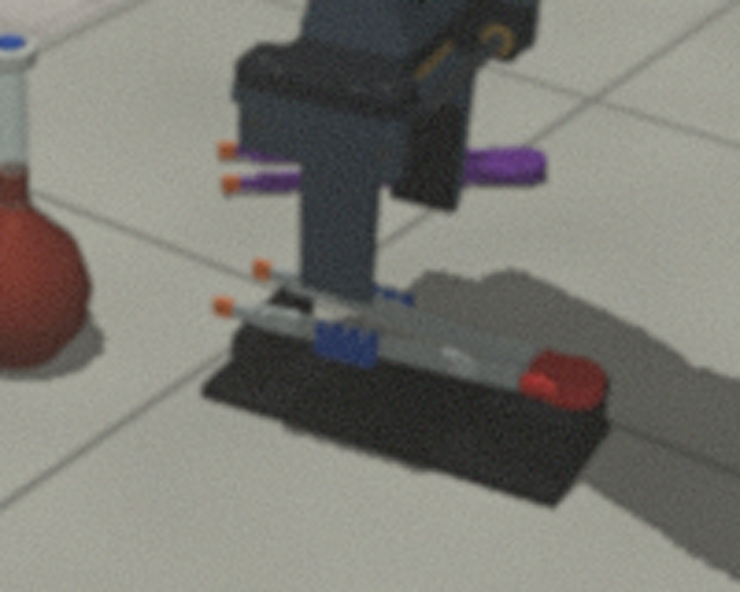

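View pics/top1.png

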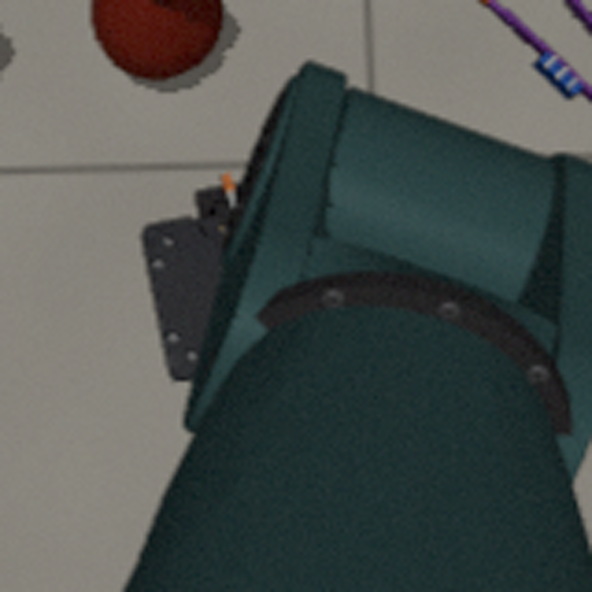

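```bash
python3 -m crank '[[[0,0,0],[0.2,0,2],1],[[0,0,0],[0,0,2],1],[[0,0,0],[0,0,1.8],1],[[0,0,0],[0,0,0],1],[[0,0,0],[0,0,0],1]]'; python3 - <<'E'
from h import *;rel(.5895,-.2095,.035,.166)
E
```

```text
time_s: 2.7
position: [0.5908, -0.2109, 0.039]
tool_rot: [[0.986, 0.167, 0.0], [0.167, -0.986, 0.0], [0.0, -0.0, -1.0]]
ft_force: [0.0, -0.1, -0.2]
finger_gap: 0.999
t 2.7 p [ 0.5908 -0.2109  0.039 ] yaw 0.1678 gap 0.9990837111021085 ft [ 0.01 -0.11 -0.24]
turn [-0.    -0.     0.021] shift_now_axes [-0.11 -0.16  0.4 ] shift_after_turn [-0.11 -0.16  0.4 ]
```

```bash
python3 -m crank '[[[0,0,0],[-0.1,-0.15,0.4],1],[[0,0,0],[0,0,0],0.7],[[0,0,0],[0,0,0],0.58],[[0,0,0],[0,0,0],0.54],[[0,0,0],[0,0,0],0.5]]'&& python3 -m crank '[[[0,0,0],[0,0,0],0.48],[[0,0,0],[0,0,0],0.46],[[0,0,0],[0,0,0],0.45],[[0,0,0],[0,0,0],0.45],[[0,0,0],[0,0,0],0.45]]'; python3 - <<'E'
from h import *;rel(.5895,-.2095,.035,.166)
from cell import arm
import cv2
for n,(a,b,c,d) in (("top",(170,330,310,470)),("side",(170,290,330,490))):
    f=arm.grab_frame(n)["color"][:,:,::-1]; cv2.imwrite(f"pics/{n}2.png",cv2.resize(f[a:b,c:d],None,fx=4,fy=4,interpolation=cv2.INTER_CUBIC))
E
```

```text
time_s: 3.32
position: [0.5895, -0.2096, 0.035]
tool_rot: [[0.986, 0.167, 0.0], [0.167, -0.986, -0.0], [0.0, 0.0, -1.0]]
ft_force: [-0.5, 1.0, 0.0]
finger_gap: 0.595
time_s: 3.95
position: [0.5895, -0.2096, 0.035]
tool_rot: [[0.986, 0.167, 0.0], [0.167, -0.986, 0.0], [0.0, -0.0, -1.0]]
ft_force: [1.0, 1.5, 2.8]
finger_gap: 0.452
t 3.95 p [ 0.5895 -0.2096  0.035 ] yaw 0.1678 gap 0.45240367464142195 ft [1.03 1.54 2.82]
turn [-0.    -0.001  0.02 ] shift_now_axes [ 0.   -0.01  0.  ] shift_after_turn [ 0.   -0.01  0.  ]
```

View pics/side2.png

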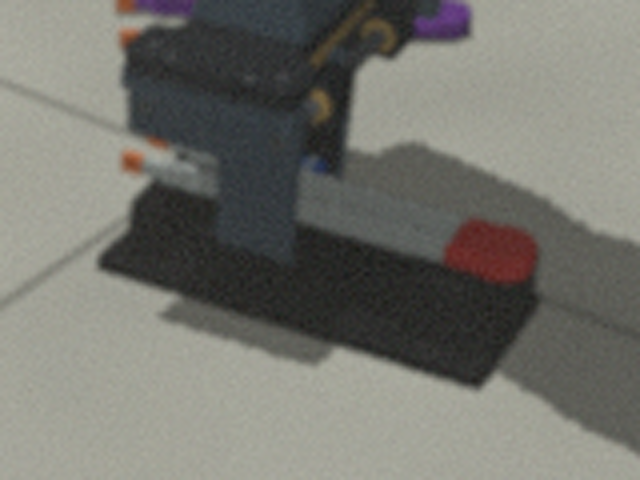

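```bash
python3 -m crank '[[[0,0,0],[0,0,-0.4],0.44],[[0,0,0],[0,0,-0.8],0.44],[[0,0,0],[0,0,-1.2],0.44],[[0,0,0],[0,0,-1.6],0.44],[[0,0,0],[0,0,-2],0.44]]'&& python3 -m crank '[[[0,0,0],[0,0,-2],0.44],[[0,0,0],[0,0,-1],0.44],[[0,0,0],[0,0,0],0.44],[[0,0,0],[0,0,0],0.44],[[0,0,0],[0,0,0],0.44]]'; python3 - <<'E'
from h import *;rel(.4513,.2045,.10,-.25)
from cell import arm
import cv2
for n,(a,b,c,d) in (("top",(170,330,310,470)),("side",(130,290,300,500))):
    f=arm.grab_frame(n)["color"][:,:,::-1]; cv2.imwrite(f"pics/{n}3.png",cv2.resize(f[a:b,c:d],None,fx=3.7,fy=3.7,interpolation=cv2.INTER_CUBIC))
E
```

```text
time_s: 4.68
position: [0.5894, -0.2096, 0.0963]
tool_rot: [[0.986, 0.167, 0.0], [0.167, -0.986, -0.0], [0.0, 0.0, -1.0]]
ft_force: [-0.5, 0.3, -1.2]
finger_gap: 0.44
time_s: 5.3
position: [0.589, -0.2094, 0.1242]
tool_rot: [[0.986, 0.167, -0.001], [0.167, -0.986, 0.0], [-0.001, -0.001, -1.0]]
ft_force: [-0.0, -0.4, -0.8]
finger_gap: 0.442
t 5.3 p [ 0.589  -0.2094  0.1242] yaw 0.1678 gap 0.4416696156575496 ft [-0.05 -0.43 -0.81]
turn [-4.000e-03  1.300e-02  4.788e+00] shift_now_axes [ -6.66 -43.11   2.45] shift_after_turn [-23.59 -36.7    2.42]
```

View pics/side3.png

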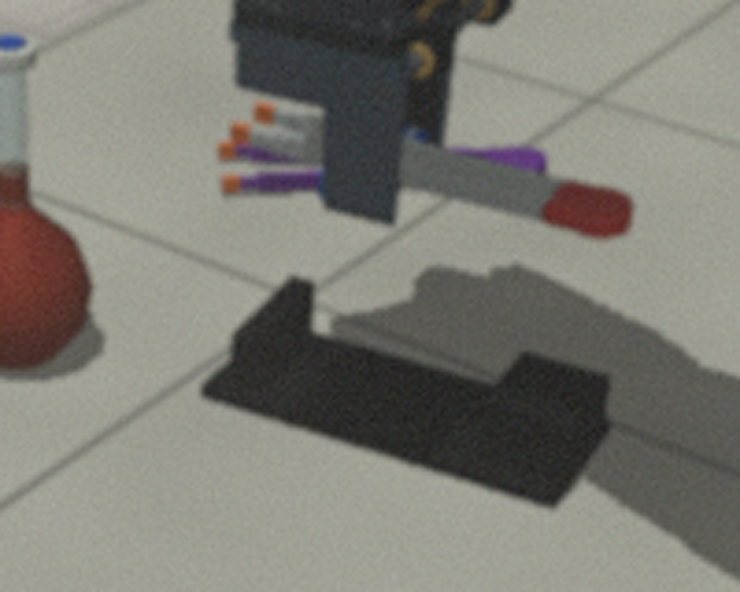

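View pics/top3.png

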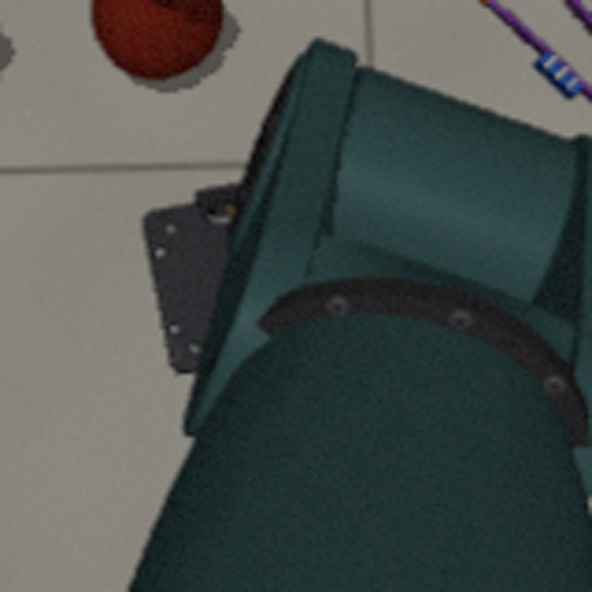

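```bash
python3 -m crank '[[[0,0,0.5],[0,0,0],0.44],[[0,0,1.3],[0,0,0],0.44],[[0,0,1.3],[0,0,0],0.44],[[0,0,1.2],[0,0,0],0.44],[[0,0,0.5],[-0.7,-1.1,0],0.44]]'&& python3 -m crank '[[[0,0,0],[-1.4,-2.2,0],0.44],[[0,0,0],[-2,-3,0],0.44],[[0,0,0],[-2,-3,0],0.44],[[0,0,0],[-2,-3,0],0.44],[[0,0,0],[-2,-3,0],0.44]]' && python3 -m crank '[[[0,0,0],[-2,-3,0],0.44],[[0,0,0],[-2,-3,0],0.44],[[0,0,0],[-2,-3,0],0.44],[[0,0,0],[-2,-3,0],0.44],[[0,0,0],[-2,-3,0],0.44]]'; python3 -c "
from h import *;rel(.4513,.2045,.10,-.25)"
```

```text
time_s: 6.02
position: [0.5849, -0.1977, 0.1247]
tool_rot: [[0.968, -0.251, -0.0], [-0.251, -0.968, 0.0], [-0.0, -0.0, -1.0]]
ft_force: [-0.6, -0.3, -0.7]
finger_gap: 0.442
time_s: 6.65
position: [0.5279, -0.0345, 0.1248]
tool_rot: [[0.969, -0.247, -0.0], [-0.247, -0.969, 0.0], [-0.0, -0.0, -1.0]]
ft_force: [-0.9, -0.4, -1.0]
finger_gap: 0.44
time_s: 7.28
position: [0.468, 0.1353, 0.1249]
tool_rot: [[0.969, -0.247, -0.0], [-0.247, -0.969, 0.0], [-0.0, 0.0, -1.0]]
ft_force: [0.5, -1.0, -1.5]
finger_gap: 0.442
t 7.275 p [0.468  0.1353 0.1249] yaw -0.2494 gap 0.4422214306458906 ft [ 0.46 -1.03 -1.46]
turn [0.001 0.002 0.007] shift_now_axes [-3.33 -6.29  2.49] shift_after_turn [-3.34 -6.29  2.49]
```

```bash
python3 -m crank '[[[0,0,0],[-1.5,-2.6,0],0.44],[[0,0,0],[-1.2,-2.4,0],0.44],[[0,0,0],[-0.6,-1.3,1.5],0.44],[[0,0,0],[0,0,1],0.44],[[0,0,0],[0,0,0],0.44]]'; python3 - <<'E'
from h import *;rel(.4513,.2045,.10,-.25)
from cell import arm
import cv2
for n,(a,b,c,d) in (("top",(230,350,130,290)),("side",(250,430,150,360))):
    f=arm.grab_frame(n)["color"][:,:,::-1]; cv2.imwrite(f"pics/{n}4f.png",f);cv2.imwrite(f"pics/{n}4.png",cv2.resize(f[a:b,c:d],None,fx=3.7,fy=3.7,interpolation=cv2.INTER_CUBIC))
E
```

```text
time_s: 7.9
position: [0.4523, 0.2021, 0.0986]
tool_rot: [[0.969, -0.248, -0.002], [-0.248, -0.969, -0.001], [-0.002, 0.002, -1.0]]
ft_force: [-1.1, -1.1, -0.3]
finger_gap: 0.44
t 7.9 p [0.4523 0.2021 0.0986] yaw -0.251 gap 0.43983377294008247 ft [-1.05 -1.11 -0.29]
turn [ 0.017  0.022 -0.011] shift_now_axes [-0.16 -0.21 -0.14] shift_after_turn [-0.16 -0.21 -0.14]
```

View pics/side4.png

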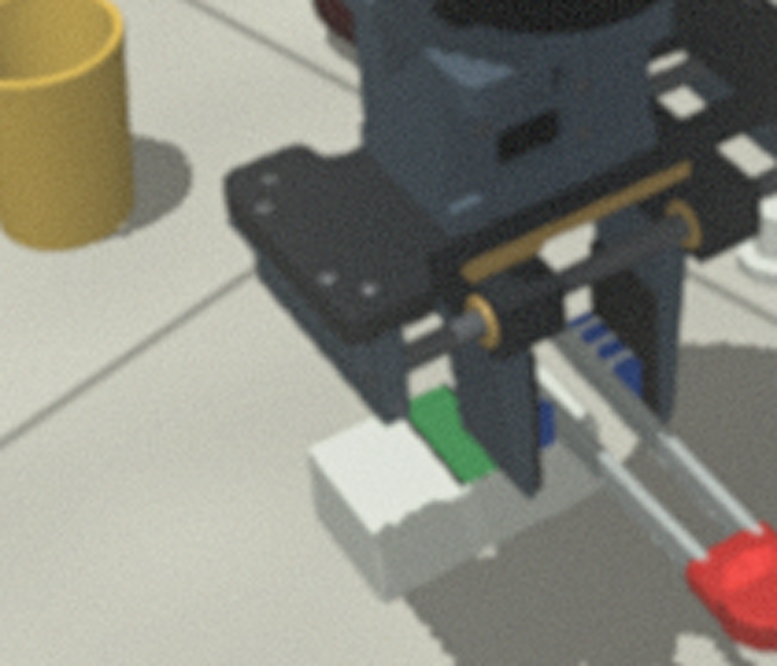

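View pics/top4.png

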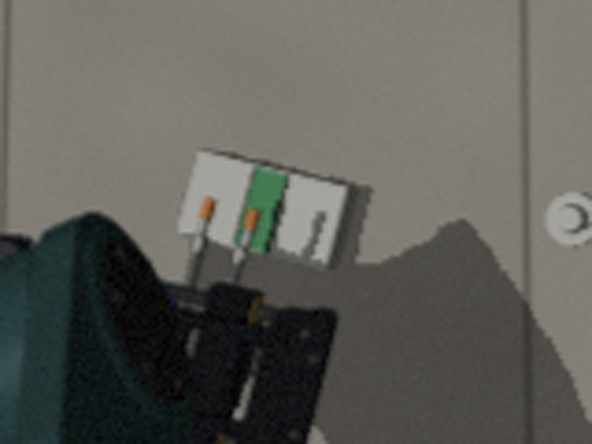

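```bash
python3 - <<'E'
import cv2
i=cv2.imread("pics/top4f.png")
cv2.imwrite("pics/c4.png",cv2.resize(i[265:310,170:235],None,fx=12,fy=12,interpolation=cv2.INTER_CUBIC))
E
```

```text
(no output)
```

View pics/c4.png

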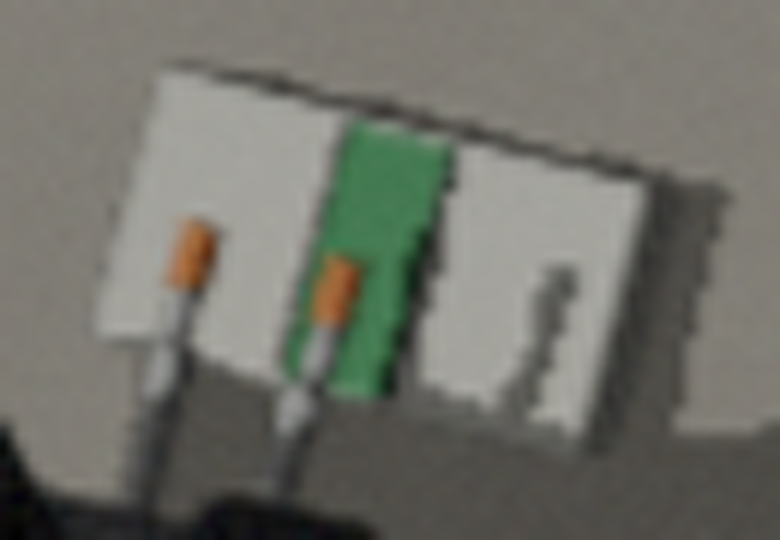

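```bash
python3 - <<'E'
from h import *
c=lambda u,v,z:px('top',*crop(u,v,12,170,265),z)
z=.0986+.011+.006
l,r=c(199,221,z),c(342,258,z); li,ri=c(216,228,z),c(325,256,z)
print(l,r,(l+r)/2,np.linalg.norm(l-r),np.linalg.norm(li-ri))
d=l-r;print(np.arctan2(-d[0],d[1]))
# arm widths directions
a=c(180,288,z);b=c(320,322,z);m=(l+r)/2-(a+b)/2;print(np.arctan2(m[1],m[0]))
yaw=-.25;g=np.array([.519,.1868,.035]);e=((l+r)/2-g)
print('gauge frame',e[0]*np.cos(yaw)+e[1]*np.sin(yaw),-e[0]*np.sin(yaw)+e[1]*np.cos(yaw))
q=np.array([.4523,.2021,0])+.07*np.array([np.cos(-.251),np.sin(-.251),0]);print('expected tip',q)
E
```

```text
[0.52492231 0.19146766 0.1156    ] [0.51845552 0.16824108 0.1156    ] [0.52168891 0.17985437 0.1156    ] 0.024110030997792232 0.01836760793314758
-0.27154512405328696
-0.3000950629402505
gauge frame 0.004323698778488797 -0.0060644579791603506
expected tip [0.52010652 0.18471391 0.        ]
```

```bash
python3 -m crank '[[[0,0,0],[-0.3,-0.45,0.5],0.44],[[0,0,0],[0,0,1.5],0.44],[[0,0,0],[0,0,1.5],0.44],[[0,0,0],[0,0,0.5],0.44],[[0,0,0],[0,0,0],0.44]]'; python3 - <<'E'
from h import *;rel(.4513,.2045,.039,-.25)
from cell import arm
import cv2
for n,(a,b,c,d,s) in (("top",(260,310,165,235,11)),("side",(320,420,220,340,6))):
    f=arm.grab_frame(n)["color"][:,:,::-1]; cv2.imwrite(f"pics/{n}5.png",cv2.resize(f[a:b,c:d],None,fx=s,fy=s,interpolation=cv2.INTER_CUBIC))
E
```

```text
time_s: 8.62
position: [0.4511, 0.2079, 0.0594]
tool_rot: [[0.969, -0.248, -0.001], [-0.248, -0.969, -0.0], [-0.001, 0.001, -1.0]]
ft_force: [0.4, -0.7, -1.1]
finger_gap: 0.443
t 8.625 p [0.4511 0.2079 0.0594] yaw -0.2511 gap 0.44293861076364144 ft [ 0.39 -0.68 -1.1 ]
turn [ 0.008  0.01  -0.013] shift_now_axes [0.11 0.32 2.04] shift_after_turn [0.1  0.32 2.04]
```

View pics/side5.png

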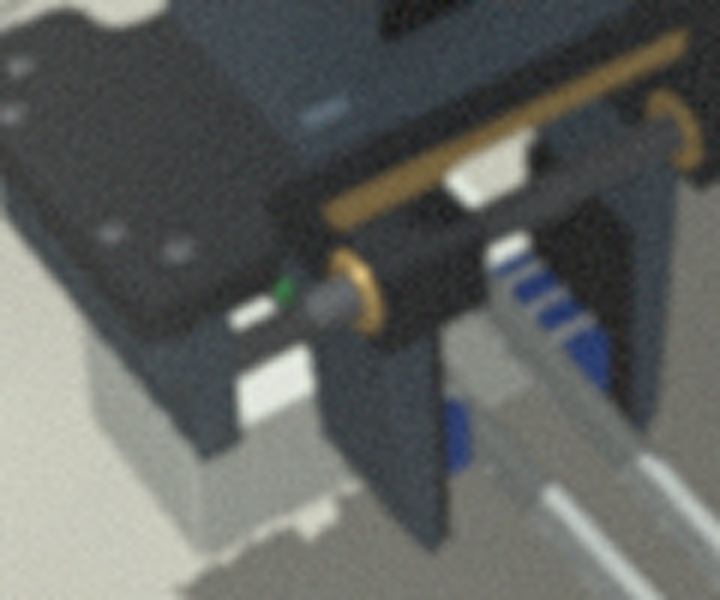

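View pics/top5.png

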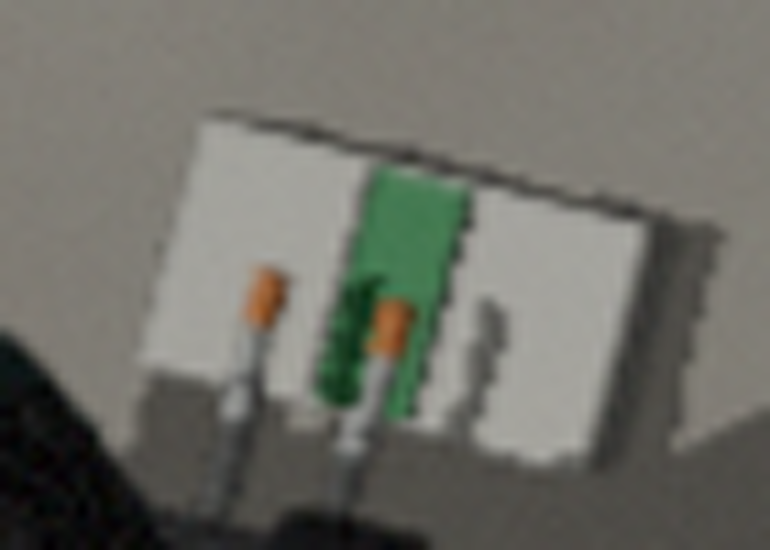

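```bash
cat >>h.py <<'E'
def meas(l,r,z,s,x0,y0,B=None):
    c=lambda p,z:px('top',*crop(*p,s,x0,y0),z)
    L,R=c(l,z),c(r,z);m=(L+R)/2
    g=np.mean([c(p,.035) for p in B],0); yaw=-.25
    e=m-g;d=L-R
    print('tip',m,'gauge',g,'sep',np.linalg.norm(d),'yaw',np.arctan2(-d[0],d[1]),'frame x,y',e[0]*np.cos(yaw)+e[1]*np.sin(yaw),-e[0]*np.sin(yaw)+e[1]*np.cos(yaw))
E
python3 - <<'E'
from h import *
meas((270,270),(396,302),.0764,11,165,260,[(205,118),(650,222),(588,468),(143,362)])
meas((270,270),(396,302),.0764,11,165,260,[(372,165),(472,187),(415,418),(315,395)])
E
```

```text
tip [0.52004086 0.18558939 0.0764    ] gauge [0.51911678 0.18506741 0.035     ] sep 0.02416673529472825 yaw -0.26713342913216925 frame x,y 0.0007662091103940869 0.0007343796414684816
tip [0.52004086 0.18558939 0.0764    ] gauge [0.51934522 0.18558389 0.035     ] sep 0.02416673529472825 yaw -0.26713342913216925 frame x,y 0.0006726489043194096 0.0001774410928900646
```

```bash
python3 -m crank '[[[0,0,0],[0,0,0.5],0.44],[[0,0,0],[0,0,0.7],0.44],[[0,0,0],[0,0,0.5],0.44],[[0,0,0],[0,0,0.2],0.44],[[0,0,0],[0,0,0],0.44]]'; python3 - <<'E'
from h import *;rel(.4513,.2045,.039,-.25)
from cell import arm
import cv2
for n,(a,b,c,d,s) in (("top",(260,310,165,235,11)),("side",(320,480,220,430,3.5))):
    f=arm.grab_frame(n)["color"][:,:,::-1]; cv2.imwrite(f"pics/{n}6.png",cv2.resize(f[a:b,c:d],None,fx=s,fy=s,interpolation=cv2.INTER_CUBIC))
E
```

```text
time_s: 9.35
position: [0.4513, 0.208, 0.0408]
tool_rot: [[0.969, -0.248, -0.0], [-0.248, -0.969, -0.0], [-0.0, 0.0, -1.0]]
ft_force: [-0.2, 0.6, -0.9]
finger_gap: 0.441
t 9.35 p [0.4513 0.208  0.0408] yaw -0.2511 gap 0.4410451278245931 ft [-0.23  0.55 -0.93]
turn [ 0.002  0.003 -0.012] shift_now_axes [0.09 0.34 0.18] shift_after_turn [0.09 0.34 0.18]
```

View pics/side6.png

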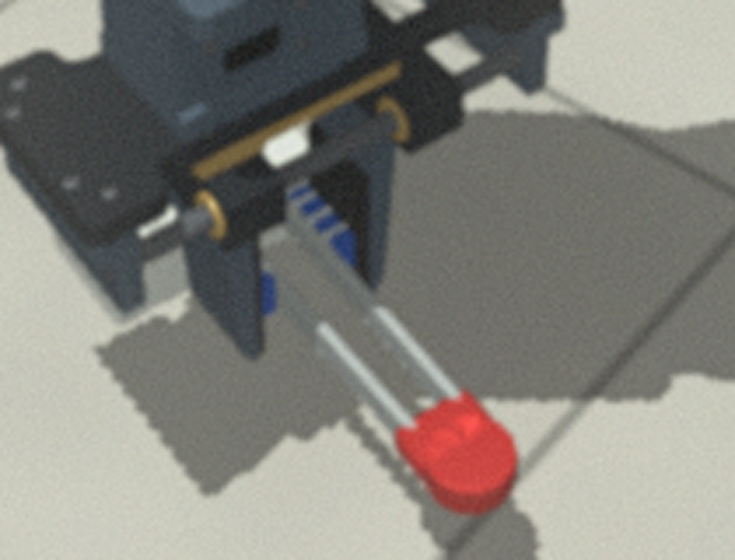

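View pics/top6.png

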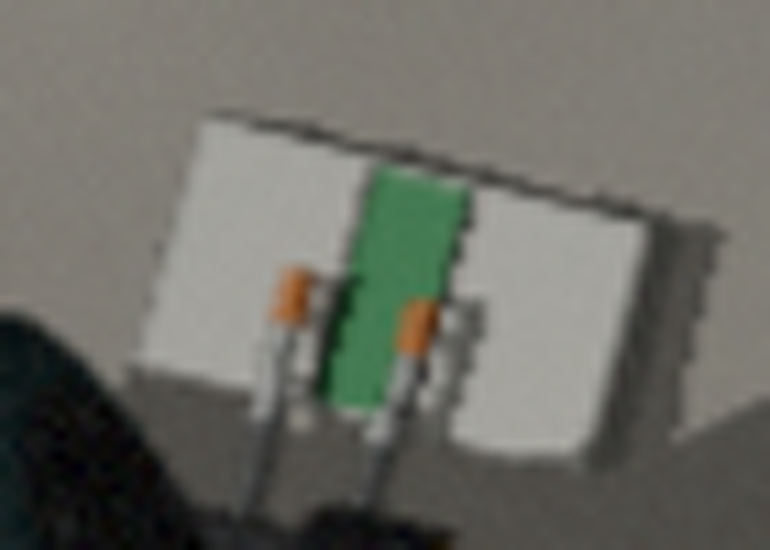

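```bash
python3 - <<'E'
from h import *
meas((298,269),(424,301),.0578,11,165,260,[(205,118),(650,222),(588,468),(143,362)])
meas((298,269),(424,301),.0578,11,165,260,[(372,165),(472,187),(415,418),(315,395)])
E
```

```text
tip [0.5203429  0.18556797 0.0578    ] gauge [0.51911678 0.18506741 0.035     ] sep 0.024651199864197264 yaw -0.26719026305931365 frame x,y 0.0010641649893300196 0.0007883472269159652
tip [0.5203429  0.18556797 0.0578    ] gauge [0.51934522 0.18558389 0.035     ] sep 0.024651199864197264 yaw -0.26719026305931365 frame x,y 0.0009706047832553424 0.00023140867833754822
```

```bash
python3 -m crank '[[[0,0,0],[0,0,0],0.44],[[0,0,0],[0,0,0],0.44],[[0,0,0],[0,0,0],0.44],[[0,0,0],[0,0,0],0.44],[[0,0,0],[0,0,0],0.44]]' && python3 -m crank '[[[0,0,0],[0,0,0],0.44],[[0,0,0],[0,0,0],0.44],[[0,0,0],[0,0,0],0.44],[[0,0,0],[0,0,0],0.44],[[0,0,0],[0,0,0],0.44]]' && python3 -m crank '[[[0,0,0],[0,0,0],0.44],[[0,0,0],[0,0,0],0.44],[[0,0,0],[0,0,0],0.44],[[0,0,0],[0,0,0],0.44],[[0,0,0],[0,0,0],0.44]]' && python3 -m crank '[[[0,0,0],[0,0,0],0.44],[[0,0,0],[0,0,0],0.44],[[0,0,0],[0,0,0],0.44],[[0,0,0],[0,0,0],0.44],[[0,0,0],[0,0,0],0.44]]' && python3 -m crank '[[[0,0,0],[0,0,0],0.44],[[0,0,0],[0,0,0],0.44],[[0,0,0],[0,0,0],0.44],[[0,0,0],[0,0,0],0.44],[[0,0,0],[0,0,0],0.44]]' && python3 -m crank '[[[0,0,0],[0,0,0],0.44],[[0,0,0],[0,0,0],0.44],[[0,0,0],[0,0,0],0.44],[[0,0,0],[0,0,0],0.44],[[0,0,0],[0,0,0],0.44]]'
python3 - <<'E'
from h import *;rel(.4513,.2045,.039,-.25)
from cell import arm
import cv2
f=arm.grab_frame("top")["color"][:,:,::-1]; cv2.imwrite("pics/top7.png",cv2.resize(f[260:310,165:235],None,fx=11,fy=11,interpolation=cv2.INTER_CUBIC))
E
```

```text
time_s: 10.07
position: [0.4514, 0.208, 0.0409]
tool_rot: [[0.969, -0.248, 0.0], [-0.248, -0.969, 0.0], [0.0, -0.0, -1.0]]
ft_force: [0.6, 0.5, -0.8]
finger_gap: 0.441
time_s: 10.7
position: [0.4514, 0.208, 0.0409]
tool_rot: [[0.969, -0.248, -0.0], [-0.248, -0.969, -0.0], [-0.0, 0.0, -1.0]]
ft_force: [0.4, -0.4, -1.0]
finger_gap: 0.44
time_s: 11.32
position: [0.4514, 0.208, 0.0409]
tool_rot: [[0.969, -0.248, 0.0], [-0.248, -0.969, 0.0], [0.0, -0.0, -1.0]]
ft_force: [-1.3, 0.8, -1.0]
finger_gap: 0.442
time_s: 11.95
position: [0.4514, 0.208, 0.0409]
tool_rot: [[0.969, -0.248, -0.0], [-0.248, -0.969, -0.0], [-0.0, 0.0, -1.0]]
ft_force: [-0.3, 0.0, -0.3]
finger_gap: 0.441
time_s: 12.58
position: [0.4514, 0.208, 0.0409]
tool_rot: [[0.969, -0.248, -0.0], [-0.248, -0.969, 0.0], [-0.0, -0.0, -1.0]]
ft_force: [0.0, 0.8, -0.7]
finger_gap: 0.44
time_s: 13.2
position: [0.4514, 0.208, 0.0409]
tool_rot: [[0.969, -0.248, 0.0], [-0.248, -0.969, 0.0], [0.0, -0.0, -1.0]]
ft_force: [-0.0, -0.3, -1.5]
finger_gap: 0.441
t 13.2 p [0.4514 0.208  0.0409] yaw -0.251 gap 0.44053389385034336 ft [-0.04 -0.34 -1.5 ]
turn [-0.    -0.    -0.012] shift_now_axes [0.08 0.34 0.19] shift_after_turn [0.08 0.34 0.19]
```

View pics/top7.png

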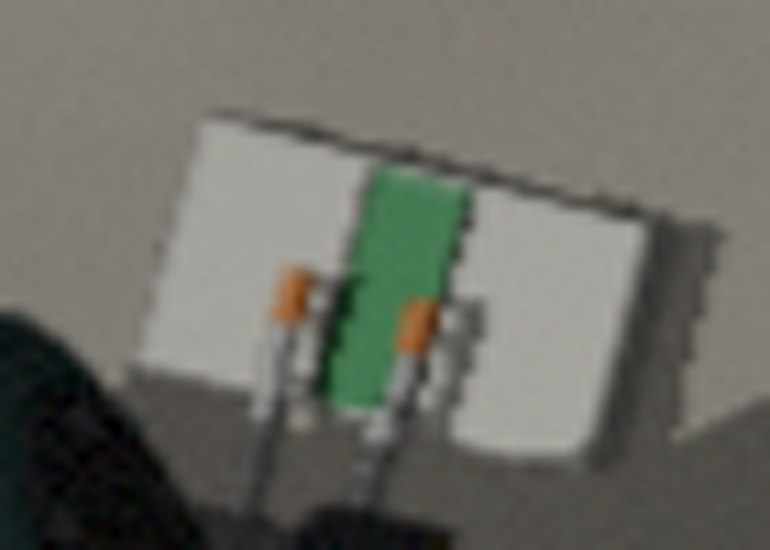

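```bash
python3 -c "
from cell import arm
print(arm.close_job())"
```

```text
the job is handed in; nothing more can be done
None
```

I picked up the red-bow tweezers by their blue pads and lifted them clear of the rest. I carried them to the gauge and held the tips about 13 mm above its top, over the green band. They stayed there for about 3.9 s with no visible drift, and I handed the job in at 13 s while still gripping them there.

My last checks, from the top camera and the robot's own readings:

| Check | Result |
|---|---|
| Tip gap | about 20 mm (tip centres 24.2–24.7 mm apart, minus roughly 4 mm of arm thickness) |
| Tip midpoint along the band | 1 mm from its middle |
| Tip midpoint across the band | under 1 mm from its centre line |
| Tweezers against band direction | tip line about 0.02 rad off |
| Gripper opening | steady at 0.440–0.442, about 40 mm at the pads |
| Contact with the gauge | none visible in the pictures; force readings stayed near the tweezers' weight, within noise |

- **Disagreement across the band:** the robot's own tool position, combined with the average of the two cameras' gauge positions, puts the tips 2–4 mm off the centre line. I trusted the top camera because it sees the tips and band together. Either value is within the 6 mm limit.
- **Tweezers angle:** one early top view suggested the tweezers were turned up to 0.05 rad in the grip, which is still well inside 0.2 rad.
- **Not checked directly:** the gripper hid the tips from the side camera at the gauge. The 13 mm height therefore comes from the tool position, and the tip shadows roughly agree with it.

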